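# Swap the wrong bottle in the dispensing kit

### The arm

A 6-joint arm with a two-finger parallel gripper is mounted at the origin on a cart in front of the work surface, level with it; the furniture and walls round the work are solid. World frame = base frame: x ahead of the robot, y to its left, z up, the work surface at z = 0. Lengths are in m, angles in degrees, forces in N, time in s.
With the tool pointing down it reaches from about 0.325 to 0.85 m from the base axis. Payload 15.5 kg.
Tool frame: the origin (TCP) lies midway between the tips of the shut fingers; the grasp point (between the pads) lies 19 mm behind it; z points along the fingers, y is the line along which they close (so a half turn about z gives the same grasp; the last joint's range is limited). The gripper opens to 91 mm and grips with 3 to 60 N. Pads are 32 mm wide; open, the fingers measure 118 mm over their backs; the gripper's body (76 mm by 178 mm) begins 60 mm behind the grasp point.
Start: joints at [-68.612, 28.281, 77.091, -0, 74.628, -5.472], TCP at [0.282, -0.558, 0.214] pointing down, gripper open.
Joint ranges: [-166.48, 166.48], [-47.26, 123.95], [12.59, 153.08], [-70.14, 250.14], [6.76, 159.57], [-176.63, 176.63]. Speed limits (degrees/s): [108.29, 108.29, 147.25, 172.46, 172.46, 172.46].

### API

Orientations are given as a 3x3 rotation matrix whose columns are the frame's x, y, z axes.
In Python, from bench import ctrl gives the robot as it stands. The module is installed in compiled form; this text tells all that it offers. Calls block until the motion is done:
- ctrl.goto(position, orientation): joint-space move of the TCP to a pose.
- ctrl.move_l(position, vel=0.15, ori=None, contact_N=None): straight line of the TCP; ori=None keeps the orientation; vel is the mean speed in m/s. With contact_N (N) it stops when the force on the tool has changed by that much, and returns True; else False.
- ctrl.movej(angles): joint-space move.
- ctrl.command_gripper(opening): opening from 0.0 (shut) to 1.0 (fully open); the grip force is fixed at half the most; returns when the fingers have stopped.
- ctrl.sleep(seconds).
- ctrl.ik(position, orientation): joint angles nearest the present ones, or None.
- ctrl.read_camera(name): name is "side" or "top"; returns the picture (400x640x3 uint8, blue, green, red); there is no depth.
- ctrl.camera_params(name): a dict with "fx", "fy", "cx", "cy" (pixels), "pose" (4x4, takes a point from camera to world coordinates). Camera axes: x right, y up, looking along -z (the intrinsics and any distortion apply to the point x, -y, -z); pixel columns grow to the right and rows downward; lengths in m; the calibration is good to about 2 mm. A picture is of the moment at which its call begins. camera_params takes no time and is no camera call.
A pose or a line that the arm cannot do raises ctrl.MotionError and nothing moves.
- ctrl.sign_off(): hands the job in; it is judged then, once.
Readings, each from a call of its own:
- ctrl.current_t(): time.
- ctrl.current_q(): joint angles.
- ctrl.current_dq(): joint speeds.
- ctrl.current_effort(): joint torques, N m.
- ctrl.current_tool_pos(): TCP position.
- ctrl.current_eef_rot(): TCP orientation.
- ctrl.current_contact_force(): force on the tool from outside, world axes, zero at the start.
- ctrl.current_wrist_torque(): the same for the moment, N m.
- ctrl.current_grip_width(): opening from 0.0 (shut) to 1.0 (fully open).
- ctrl.current_grasp_force(): force on a finger pad.
Only numpy, scipy, OpenCV 4.12 (cv2) and the standard library are available. Lean on these libraries where they do the work, as an engineer would, in place of code of your own. Each camera call takes 0.05 s, during which the arm holds its last target. There are 200 camera calls.

### The job

The black three-bay kit tray should hold three dropper bottles with needle nozzles, but one bay holds a pump spray bottle by mistake. Put the spray bottle upright into the free bay of the metal stock tray, and stand the spare dropper bottle from the stock tray upright in the kit bay that this leaves free. The kit must end with one upright dropper bottle in each bay.

Things in the scene. Friction and masses are not known exactly. Their poses are not given: they have to be found in the camera images.
- kit: Kit tray, black plastic, on the left of the desk: three open bays in a row along its x, 166 x 58 x 24 mm high, floor and walls 4 mm; bays 50 x 50 mm inside, centres at x = -54, 0, +54 mm. Fixed. Origin: centre of its underside, on the desk; z up. Its row points roughly away from the robot.
- stock: Stock tray, bare metal, beyond the clear hinged case: three open bays in a row along its x, 166 x 58 x 24 mm high, floor and walls 4 mm; bays 50 x 50 mm inside, centres at x = -54, 0, +54 mm. Fixed. Origin: centre of its underside, on the desk; z up. x points roughly to the robot's left. The bay at +54 mm is free; the others hold the spare dropper bottle and a clear empty bottle (37 mm across, 98 mm high), in either order.
- spray_mid (a point): The wrong part: white pump spray bottle with a blue band, upright in one of the kit's bays: body 27 mm across up to 65 mm, spray head 21 mm across up to 92 mm in all; about 60 g. This point: on its axis half-way up, 46 mm above its foot; grasp here. z points up along the bottle.
- spare_mid (a point): White dropper bottle, upright: round body 25 mm across up to about 60 mm, then a thin needle nozzle, 104 mm high in all; about 35 g. This point: on its axis half-way up, 52 mm above its foot; grasp here or up to 10 mm lower. z points up along the bottle. This is the spare, at first in the stock tray.
- good_a_mid (a point): White dropper bottle, upright: round body 25 mm across up to about 60 mm, then a thin needle nozzle, 104 mm high in all; about 35 g. This point: on its axis half-way up, 52 mm above its foot; grasp here or up to 10 mm lower. z points up along the bottle. This one is rightly in the kit and stays there.
- good_b_mid (a point): White dropper bottle, upright: round body 25 mm across up to about 60 mm, then a thin needle nozzle, 104 mm high in all; about 35 g. This point: on its axis half-way up, 52 mm above its foot; grasp here or up to 10 mm lower. z points up along the bottle. This one is rightly in the kit and stays there.
There are look-alikes about, which are no part of the job. Leave any orange look-alike of the part that bears good_b_mid alone. What is shaped like the part that bears spare_mid but red is not meant.

How it is judged (in metres and radians):
At the end, for the whole second after the job is handed in: Each of the kit's three bays holds one of the three dropper bottles, and the spray bottle is in a bay of the stock tray; all four stand on the bay floors (within 7 mm in height), upright within 0.17 rad (10 degrees) (y of spare_mid in the frame of kit between -0.027 and 0.027 m and z of spare_mid in the frame of kit between 0.049 and 0.063 m and angle between each of spare_mid, good_a_mid, good_b_mid, spray_mid's own z axis and vertical below 0.17 rad and y of good_a_mid in the frame of kit between -0.027 and 0.027 m and z of good_a_mid in the frame of kit between 0.049 and 0.063 m and y of good_b_mid in the frame of kit between -0.027 and 0.027 m and z of good_b_mid in the frame of kit between 0.049 and 0.063 m and (x of spare_mid in the frame of kit between -0.079 and -0.029 m or x of good_a_mid in the frame of kit between -0.079 and -0.029 m or x of good_b_mid in the frame of kit between -0.079 and -0.029 m) and (x of spare_mid in the frame of kit between -0.025 and 0.025 m or x of good_a_mid in the frame of kit between -0.025 and 0.025 m or x of good_b_mid in the frame of kit between -0.025 and 0.025 m) and (x of spare_mid in the frame of kit between 0.029 and 0.079 m or x of good_a_mid in the frame of kit between 0.029 and 0.079 m or x of good_b_mid in the frame of kit between 0.029 and 0.079 m) and y of spray_mid in the frame of stock between -0.027 and 0.027 m and z of spray_mid in the frame of stock between 0.043 and 0.057 m and x of spray_mid in the frame of stock between -0.081 and 0.081 m); the robot touches nothing.
It also fails if it takes over 54 s, if anything falls off the work surface, if the arm or the gripper's body presses on something with over 40 N, if the wrist force passes 120 N, or if a joint passes its speed limit or range.

## Working session

There is one attempt and no reset: what is moved stays moved. The work goes in short steps, each a Python script; the robot and the scene stay as the last script left them, time stands still between calls to the robot, and variables do not carry over. Pictures are saved under pics/ and viewed, at most 10 in all, crops included, and the job is handed in when it is done.

```bash
mkdir -p pics; python3 - <<'E'
from bench import ctrl
import cv2,numpy as np
for n in("top","side"):
    cv2.imwrite(f"pics/{n}0.png",ctrl.read_camera(n)); p=ctrl.camera_params(n); print(n,{k:np.round(v,4).tolist() if not isinstance(v,str) else v for k,v in p.items()})
print(ctrl.current_t(),ctrl.current_eef_rot())
E
```

```text
top {'fx': 429.0839, 'fy': 429.0839, 'cx': 331.18, 'cy': 202.83, 'pose': [[0.1067, 0.9737, -0.2012, 0.3119], [-0.9943, 0.1051, -0.0183, 0.132], [0.0033, 0.2021, 0.9794, 1.2355], [0.0, 0.0, 0.0, 1.0]]}
side {'fx': 507.2785, 'fy': 507.2785, 'cx': 320.3606, 'cy': 198.1076, 'pose': [[-0.9647, 0.1152, -0.2367, 0.2757], [-0.263, -0.3804, 0.8867, 1.0937], [0.0121, 0.9176, 0.3972, 0.4908], [0.0, 0.0, 0.0, 1.0]]}
0.1 [[ 8.92107917e-01  4.51822197e-01 -4.08691028e-04]
 [ 4.51822374e-01 -8.92107371e-01  9.90404325e-04]
 [ 8.28903786e-05 -1.06820329e-03 -9.99999426e-01]]
```

View pics/top0.png

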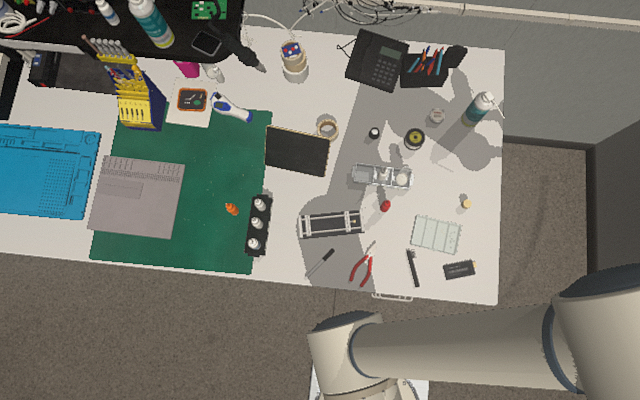

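View pics/side0.png

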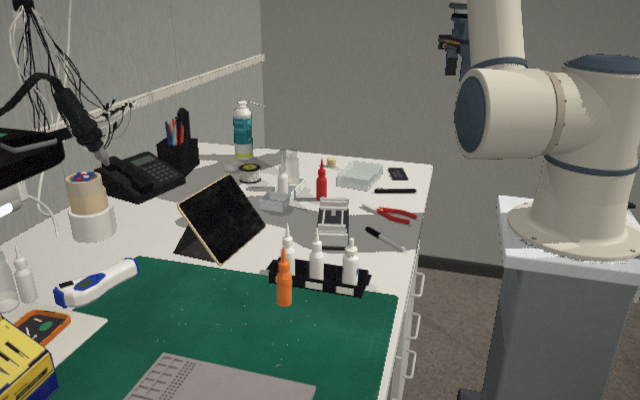

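```bash
python3 - <<'E'
import cv2
t=cv2.imread("pics/top0.png");s=cv2.imread("pics/side0.png")
a=cv2.resize(t[155:260,235:435],None,fx=4,fy=4,interpolation=2)
b=cv2.resize(s[145:300,240:440],None,fx=3.8,fy=3.8,interpolation=2)
cv2.imwrite("pics/ta.png",a);cv2.imwrite("pics/sa.png",b)
E
```

```text
(no output)
```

View pics/ta.png

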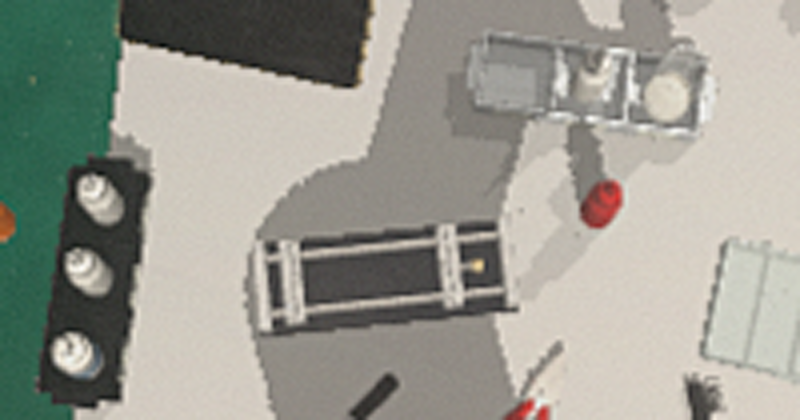

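View pics/sa.png

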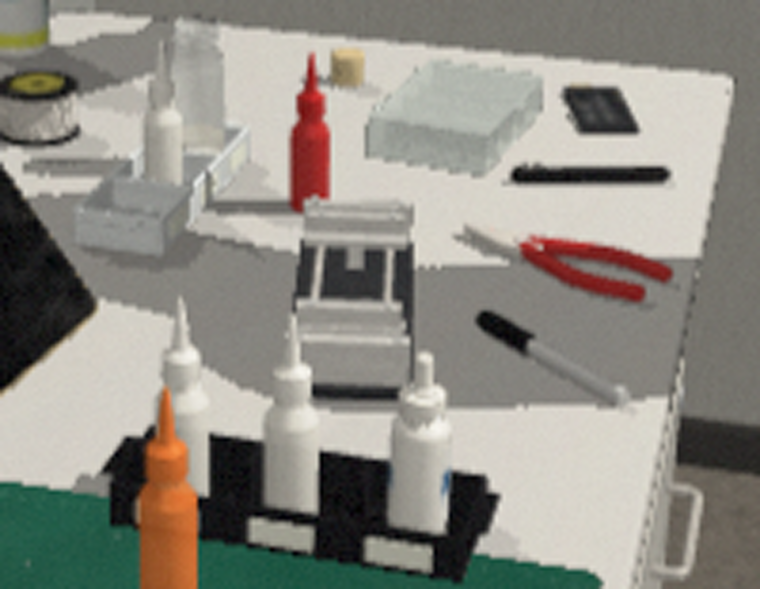

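Top view: the kit is around (258,224) and the stock tray around (382,176), with its free bay on the left at (360,174). The spray bottle is in the kit bay nearest the robot: (253,241) in the top view, (350,265) in the side view. The spare is in the middle stock bay, (383,174) top and (283,180) side. The red look-alike stands at (386,206), and the orange one beside the kit at (232,210).

```bash
cat > h.py <<'E'
from bench import ctrl
import numpy as np
P={n:ctrl.camera_params(n) for n in("top","side")}
def ray(n,u,v):
    p=P[n];M=np.array(p["pose"]);d=np.array([(u-p["cx"])/p["fx"],-(v-p["cy"])/p["fy"],-1])
    return M[:3,3],M[:3,:3]@d
def plane(n,u,v,z):
    o,d=ray(n,u,v);return o+d*(z-o[2])/d[2]
def tri(a,b):
    o,d=ray("top",*a);q,e=ray("side",*b)
    s=np.linalg.lstsq(np.c_[d,-e],q-o,rcond=None)[0];A=o+d*s[0];B=q+e*s[1]
    return (A+B)/2,np.linalg.norm(A-B)
T=lambda u,v:(235+u/4,155+v/4)
S=lambda u,v:(240+u/3.8,145+v/3.8)
E
python3 - <<'E'
from h import *
np.set_printoptions(precision=4,suppress=True)
for nm,cs in dict(kit=[(88,157),(150,172),(118,405),(40,392)],stock=[(483,34),(714,56),(697,137),(470,106)],case=[(258,240),(505,222),(515,305),(262,332)]).items():
    c=np.array([plane("top",*T(*k),.024)[:2] for k in cs]); print(nm,c.mean(0),c.tolist() and np.round(c,3).tolist(),"sides",[round(float(np.linalg.norm(c[i]-c[i-1])),3) for i in range(4)])
print("spray tip",tri(T(68,342),S(425,355)))
print("spray foot side z4",plane("side",*S(418,530),.004), "tip z96",plane("side",*S(425,355),.096),plane("top",*T(68,342),.096))
print("spare tip",tri(T(597,57),S(163,42)),plane("top",*T(597,57),.108),plane("side",*S(163,42),.108))
print("goodfar",plane("top",*T(90,180),.108),plane("side",*S(181,300),.108))
print("goodmid",plane("top",*T(75,256),.108),plane("side",*S(293,320),.108))
print("red",plane("side",*S(312,55),.104),plane("top",*T(608,190),.104),"tablet",plane("side",*S(0,165),.12))
E
```

```text
kit [0.4749 0.3501] [[0.563, 0.371], [0.557, 0.325], [0.388, 0.325], [0.392, 0.38]] sides [0.172, 0.046, 0.168, 0.056]
stock [0.6573 0.0135] [[0.686, 0.095], [0.687, -0.075], [0.625, -0.066], [0.631, 0.1]] sides [0.056, 0.17, 0.063, 0.166]
case [0.5006 0.1479] [[0.516, 0.241], [0.548, 0.066], [0.489, 0.054], [0.45, 0.23]] sides [0.066, 0.178, 0.06, 0.181]
spray tip (array([0.42  , 0.3524, 0.0922]), np.float64(0.003897312462668163))
spray foot side z4 [0.4172 0.3563 0.004 ] tip z96 [0.4167 0.3597 0.096 ] [0.4216 0.3519 0.096 ]
spare tip (array([0.6541, 0.0191, 0.1055]), np.float64(0.0023475511427590193)) [0.6521 0.0191 0.108 ] [0.653  0.0254 0.108 ]
goodfar [0.5301 0.3506 0.108 ] [0.5279 0.3618 0.108 ]
goodmid [0.4778 0.3532 0.108 ] [0.4747 0.3665 0.108 ]
red [0.5618 0.0106 0.104 ] [0.5614 0.0037 0.104 ] tablet [0.6563 0.2656 0.12  ]
```

```bash
cat >> h.py <<'E'
K=np.array([[1,0,0],[0,-1,0],[0,0,-1.]])      # fingers close along world y
def rz(a):
    c,s=np.cos(a),np.sin(a);return np.array([[c,-s,0],[s,c,0],[0,0,1]])
def best(p,yaws):
    """orientation whose joint move is smallest"""
    q0=np.array(ctrl.current_q());c=[]
    for a in yaws:
        R=rz(np.radians(a))@K;q=ctrl.ik(p,R)
        if q is not None:c.append((abs(np.array(q)-q0).max(),a,R))
    return min(c,key=lambda x:x[0])[2]
KIT=(-2,178);STK=(88,-92)
def st(m):
    print(m,round(ctrl.current_t(),2),np.round(ctrl.current_tool_pos(),4),"w",round(ctrl.current_grip_width()*91,1),"f",round(ctrl.current_grasp_force(),1),"F",np.round(ctrl.current_contact_force(),1))
E
python3 - <<'E'
from h import *
import cv2
x,y=.4205,.353
R=best([x,y,.2],KIT); ctrl.goto([x,y,.2],R); ctrl.command_gripper(.65); st("above")
print(ctrl.move_l([x,y,.034],.12,contact_N=8)); st("down")
cv2.imwrite("pics/s1.png",np.hstack([ctrl.read_camera("side")[180:330,260:420],ctrl.read_camera("top")[180:330,180:340]]).repeat(2,0).repeat(2,1))
ctrl.command_gripper(0); st("grip")
E
```

```text
above 3.98 [0.4205 0.353  0.2   ] w 59.2 f 0.0 F [-0.5  0.4 -0. ]
False
down 5.51 [0.4208 0.3532 0.0346] w 59.1 f 0.0 F [1.  0.5 0.2]
grip 6.22 [0.4205 0.353  0.034 ] w 26.0 f 29.5 F [-0.2 -0.1  1.8]
```

View pics/s1.png

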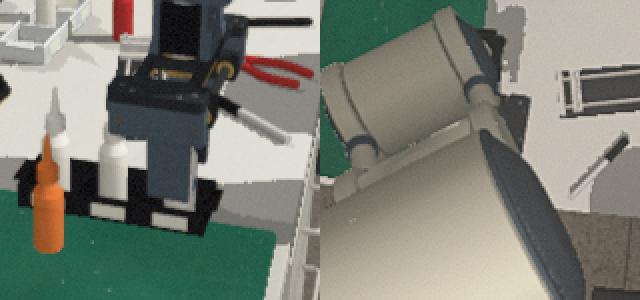

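The side view shows the fingers around the spray bottle (crop (170,180)), clear of the walls and its neighbour. The grip width of 26 mm fits the 27 mm body.

```bash
python3 - <<'E'
from h import *
import cv2
ctrl.move_l([.4205,.353,.24],.15); st("lift")
x,y=.658,.067
R=best([x,y,.24],STK); ctrl.goto([x,y,.24],R); st("above")
ctrl.move_l([x,y,.05],.15); print(ctrl.move_l([x,y,.0335],.03,contact_N=5)); st("down")
cv2.imwrite("pics/s2.png",ctrl.read_camera("side")[130:250,220:380].repeat(4,0).repeat(4,1))
E
```

```text
lift 7.74 [0.4201 0.3527 0.2392] w 26.2 f 29.5 F [-0.4  0.3 -0.8]
above 9.13 [0.6576 0.068  0.2399] w 26.6 f 29.5 F [-0.6 -0.1 -0.5]
True
down 11.09 [0.6583 0.067  0.0336] w 26.4 f 29.7 F [ 1.7 -0.3  5.3]
```

View pics/s2.png

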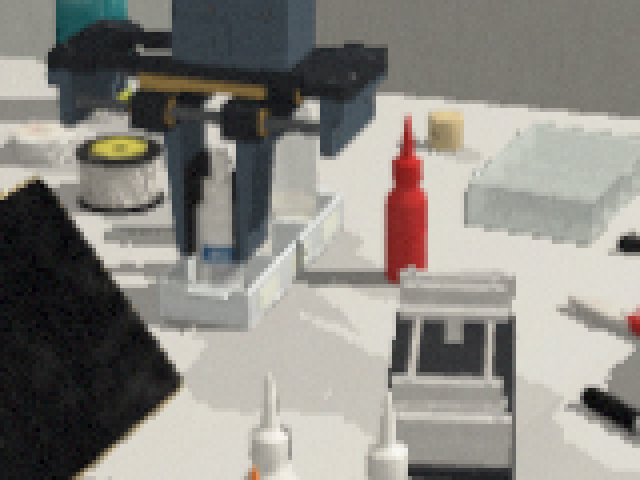

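The spray bottle is in the free bay at (215,255) of the crop. Contact came at z = 0.0336 m, which matches the bay floor. I'll release it and fetch the spare.

```bash
python3 - <<'E'
from h import *
import cv2
ctrl.command_gripper(.6); ctrl.move_l([.658,.067,.2],.15)
x,y=.6545,.018
R=ctrl.current_eef_rot()
ctrl.move_l([x,y,.2],.1); ctrl.move_l([x,y,.035],.12,contact_N=8); st("down")
ctrl.command_gripper(0); st("grip")
ctrl.move_l([x,y,.24],.15); st("lift")
x,y=.4205,.353
R=best([x,y,.24],KIT); ctrl.goto([x,y,.24],R)
ctrl.move_l([x,y,.07],.15); st("near")
cv2.imwrite("pics/s3.png",np.hstack([i.repeat(2,0).repeat(2,1) for i in (ctrl.read_camera("side")[120:320,220:420],ctrl.read_camera("top")[120:320,240:440])]))
E
```

```text
down 15.18 [0.655  0.018  0.0357] w 54.2 f 0.0 F [-0.1 -0.7 -0.1]
grip 15.76 [0.6546 0.018  0.0351] w 24.2 f 30.0 F [-0.3  0.2  2.1]
lift 17.27 [0.6541 0.018  0.2391] w 23.9 f 30.0 F [-0.5 -0.6 -1.1]
near 20.07 [0.421  0.3533 0.0707] w 24.1 f 30.0 F [0.8 0.3 0.2]
```

View pics/s3.png

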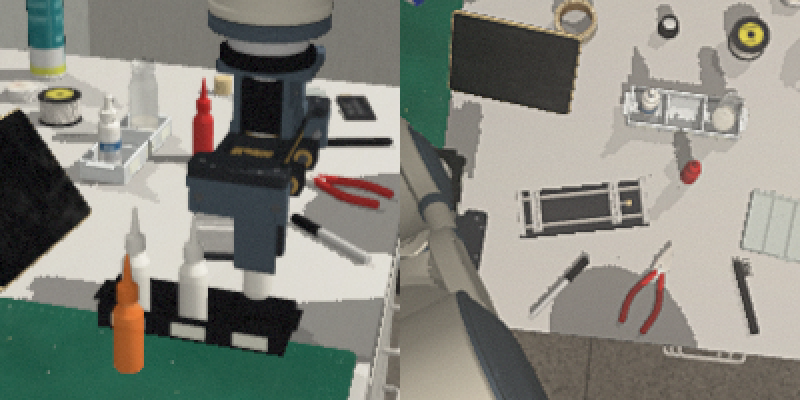

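The spray bottle stands upright in the left stock bay: side crop (110,140), top crop (650,100). The held spare's foot is at (258,285), above the near kit bay.

```bash
python3 - <<'E'
from h import *
import cv2
x,y=.4205,.353
print(ctrl.move_l([x,y,.0345],.04,contact_N=5)); st("down")
ctrl.command_gripper(.6); ctrl.move_l([x,y,.24],.15); st("up")
ctrl.goto([.45,-.25,.3],ctrl.current_eef_rot()); st("away")
a,b=ctrl.read_camera("side")[150:310,240:400],ctrl.read_camera("top")[150:310,240:400]
a,b=[cv2.resize(i,(400,400),interpolation=2) for i in (a,b)]
cv2.imwrite("pics/s4.png",np.hstack([a,b]))
E
```

```text
True
down 20.99 [0.4202 0.3528 0.0351] w 24.2 f 30.0 F [ 0.2 -0.3  8.3]
up 23.15 [0.4202 0.3527 0.2392] w 55.0 f 0.0 F [0.1 0.5 0. ]
away 25.32 [ 0.4503 -0.2493  0.2999] w 54.5 f 0.0 F [ 0.7 -0.1 -1.2]
```

View pics/s4.png

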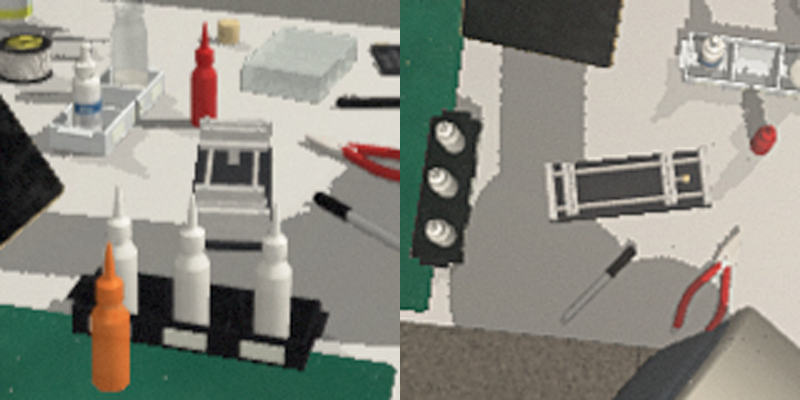

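The kit now shows three upright dropper bottles, one per bay: (120,265), (192,270) and (272,280) in the side crop. The spray bottle is upright in the stock tray at (87,95), and the robot is clear.

```bash
python3 -c "
from bench import ctrl
print(ctrl.sign_off())"
```

```text
the job is handed in; nothing more can be done
None
```

I handed the job in with the spray bottle upright in the stock tray's free bay and one upright dropper bottle in each kit bay; the last pictures (about 25 s on the clock) show this, but the sign-off gave no verdict.

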